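# Open the weighted lane gate and push the mould tray home

## Task

Push the counterweighted gate arm up past its balance point, so that it stays raised by itself when you let go. Then push the dark mould tray along the lane, through the open gate, until it rests against the stop at the lane's far end, and leave it there with the gate still up. Pick nothing up: the tray only slides, flat on the lane, and the other things around stay where they are.

Things in the scene. Friction and masses are not known exactly. Their poses are not given: they have to be found in the camera images.
- lane: fixed steel lane. Origin on the table surface, mid-width, in the gate's plane; y = the tray's travel, x = across to the gate's hinge side (away from the robot), z up. Deck 112 mm wide (x), y -250 to +190 mm, top 20 mm above the table. Along each edge a rail 6 mm thick, top at z = 32 mm, 100 mm apart inside. Yaw within 0.3 rad
- stop_face (a point): on the lane: middle of the end stop's face that the tray comes to rest on, at lane x = 0, y = +175, z = 36 mm. The stop is an upright plate across the whole lane, 10 mm thick, top at z = 52 mm. Axes as the lane's
- gate_hinge (a point): on the lane: the gate's hinge axis, at lane x = 115, y = 0, z = 76 mm; axes as the lane's, the arm turns about y. Hinge post: two upright cheeks 6 mm thick at y = 26 to 32 mm either side, lane x 97 to 133, top at z = 93 mm, on a foot plate 8 mm thick reaching to lane x = 146 mm, y = +-38 mm
- gate (a joint): gate arm's angle (rad): 0 = lowered, level across the lane; grows as its free end swings up; 1.48 = upper stop, nearly upright. Balance at about 0.83: below it the arm falls back to 0, above it falls on to 1.48 and stays. Slightly damped; lifting at gate_hand takes about 1 N. Raised, bar and plate stay at lane x > 55 mm (from x = 0 at mid-lane) and reach up to 330 mm above the table
- gate_hand (a point): underside of the gate bar, mid-width, 205 mm from the hinge: a good place to push up. Turns with the arm. Aluminium bar 16 mm wide (y), 18 mm high, reaching 250 mm from the hinge to lane -x; lowered, its underside is 67 mm above the table. Its last 79 mm stand out past the lane's near edge, only table below; black end sleeve (last 25 mm) 20 x 22 mm
- gate_plate (a point): lower edge, middle, of the steel stop plate (6 mm thick) that hangs under the bar and bars the tray while the gate is lowered; it spans 73 to 157 mm from the hinge and ends 35 mm below the bar's centre line. Turns with the arm
- gate_weight (a point): centre of the steel counterweight (40 mm diameter, 40 mm long along the hinge axis), 55 mm above the hinge when the gate is lowered; it turns with the arm, away from the robot
- tray: loose dark-grey mould tray, 4 x 8 shallow pockets on top (look only): a block 94 mm (x, across lane) by 140 mm (y, along it) by 30 mm high, about 0.4 kg. Origin: centre of its underside, on the deck (z = 20 mm) between the rails, 3 mm play each side. Starts with its centre 100 to 165 mm before the gate (lane -y side); home, its centre is at lane y = +105 mm
- jar: bystander: glass jar with a steel lid, 60 mm diameter, 55 mm high, origin under its centre; stands at the near side of the lane, towards its stop end
- nozzle: bystander: steel nozzle, 44 mm diameter, 34 mm high, origin under its centre; stands at the far side of the lane, towards its loading end
- bottle: bystander: white bottle, 60 mm diameter, 150 mm high, origin under its centre
- beaker: bystander: open steel cup, 72 mm diameter, 85 mm high, origin under its centre
- sample: bystander: small dark mould 60 x 90 x 25 mm, origin under its centre
- scraper: bystander: white-handled spatula lying flat along its x axis
- tape: bystander: roll of paper tape lying flat, 80 mm diameter, 24 mm high, origin under its centre
Things that resemble listed ones, but are neither listed nor needed, are in the scene too. Leave any blue, pink or purple look-alike of the tray alone.

How it is judged:
By the outcome, as a careful person would: the job done as asked, in the order asked, and still so for the second after the job is handed in, with the robot touching nothing.
It also fails if it takes over 61 s, if anything falls off the work surface, if the arm or the gripper's body presses on something with over 40 N, if the wrist force passes 120 N, or if a joint passes its speed limit or range.

## Robot

A 6-joint arm with a two-finger parallel gripper is mounted at the origin on the work surface. World frame = base frame: x ahead of the robot, y to its left, z up, the work surface at z = 0. Lengths are in mm, angles in rad, forces in N, time in s.
With the tool pointing down it reaches from about 275 to 750 mm from the base axis. Payload 10.2 kg.
Tool frame: the origin (TCP) lies at the very end of the fingers, on their centre line; the grasp point (between the pads) lies 19 mm behind it (ctrl.pinch_z is the distance from the TCP to the grasp point, in mm); y points along the fingers, z is the direction in which the jaws open and shut, and the axes are right-handed (so a half turn about y gives the same grasp; the last joint's range is limited). The gripper opens to 85 mm and grips with 20 to 120 N. Pads are 22 mm wide; open, the fingers measure 114 mm over their backs; the gripper's body (76 mm by 85 mm) begins 54 mm behind the grasp point. The pads swing forward as they close: fully open they stand 13 mm farther back than shut.
Start: joints at [1.064, 0.313, 1.498, -0, 1.331, -0.223], TCP at [147.016, 504.002, 231.294] pointing down, gripper open.
Joint ranges: [-2.94, 2.94], [-0.97, 2.17], [0.19, 2.56], [-1.23, 4.37], [0.02, 3.11], [-2.88, 2.88]. Speed limits (rad/s): [2.39, 2.39, 3.01, 3.14, 3.14, 3.14].

## Interface

Orientations are given as a unit quaternion [w, x, y, z].
In Python, from rig import sense, eyes, ctrl gives the robot as it stands. The module is installed in compiled form; this text tells all that it offers.
- The arm moves only by the shell command python3 -m handwheel 'ROWS' [FORCE]. ROWS is JSON, a list of rows, each an object of numbers: "grip": the finger opening in mm, from 0 to 85.4; "tx", "ty", "tz": the shift along the tool's x, y, z in mm; "wx", "wy", "wz": the turn, a rotation vector about the tool's x, y, z in rad. In form: [{"grip": .., "tx": .., "ty": .., "tz": .., "wx": .., "wy": .., "wz": ..}, ...]. A call has 1 to 10 rows; each row shifts and turns the commanded pose from where the row before left it, along the tool's axes as they then stand; what a row does not reach is not made up. A row lasts 1/12 s, in which the tool goes at most 41.7 mm and 7.16 degrees, less where a joint would pass 70% of its speed; a pose out of reach is approached as far as the arm can. A call is refused whole if a number of a shift passes 41.7 or a number of a turn 0.125, either way. A call with a gripper value outside its range is refused whole. The fingers move at their own pace and stop on an object; FORCE is the grip in N (left out, the last holds). Time passes only in rows, so rows that do not move let the fingers close. It gives the time, the measured TCP pose, the force and the opening at its end, in the units of the state.
- sense(): the state, without advancing time (a new reading comes with each control period).
- eyes.capture(name): name is "side" or "top"; returns a dict with "pixels" (420x560x3 uint8, red, green, blue), "mtx" (3x3 intrinsics, pixels), "dist" ([k1, k2, p1, p2, k3] as OpenCV has them; the pictures are not rectified), "R" (3x3) and "t" (3): a world point X has camera coordinates R X + t. Camera axes: x right, y down, z forward; pixel columns grow to the right and rows downward; lengths in mm; the calibration is good to about 2 mm. A picture is of the moment at which its call begins. There is no depth.
- ctrl.finish_job(): hands the job in, once; it reports no verdict.
The state is a dict: "time_s": time; "joints": joint angles; "dq": joint speeds; "tau": joint torques, N m; "eef_pos": TCP position; "ee_rot": TCP orientation; "force": force on the tool from outside, world axes, zero at the start; "wrist_torque": the same for the moment, N m; "grip_width": opening from 0.0 (shut) to 1.0 (fully open).
Only numpy, scipy, OpenCV 4.12 (cv2) and the standard library are available. Lean on these libraries where they do the work, as an engineer would, in place of code of your own. Each camera call takes 0.05 s, during which the arm holds its last target.

## Working session

There is one attempt and no reset: what is moved stays moved. The work goes in short steps, Python scripts to look and compute and a shell command to move; the robot and the scene stay as the last step left them, time stands still between calls to the robot, and variables do not carry over. Pictures are saved under pics/ and viewed, and the job is handed in when it is done.

```bash
mkdir -p pics
cat > h.py <<'E'
import numpy as np, cv2
from rig import sense, eyes, ctrl
def cap(n,f):
    d=eyes.capture(n); cv2.imwrite('pics/'+f,d['pixels'][:,:,::-1]); np.savez('pics/'+f[:-4]+'.npz',**{k:np.array(d[k]) for k in d}); return d
def ray(d,uv):
    p=cv2.undistortPoints(np.array([[uv]],float),np.array(d['mtx']),np.array(d['dist']))[0,0]
    R=np.array(d['R']);t=np.array(d['t']).ravel()
    return -R.T@t, R.T@np.array([p[0],p[1],1])
def onz(d,uv,z):
    o,r=ray(d,uv); return o+r*(z-o[2])/r[2]
def proj(d,X):
    R=np.array(d['R']); return cv2.projectPoints(np.array(X,float).reshape(-1,1,3),cv2.Rodrigues(R)[0],np.array(d['t'],float).ravel(),np.array(d['mtx']),np.array(d['dist']))[0].reshape(-1,2)
E
python3 - <<'E'
from h import *
for n in('side','top'):
    d=cap(n,n+'0.png'); print(n,-np.array(d['R']).T@np.array(d['t']).ravel(),np.array(d['R']).round(2))
print(sense())
E
```

```text
side [  69.49754478 -800.90607027 1074.68698331] [[ 0.9  -0.43  0.01]
 [-0.31 -0.67 -0.68]
 [ 0.3   0.61 -0.74]]
top [ 310.14730592  -18.06206557 1065.45039221] [[ 0.   -1.   -0.01]
 [-0.99 -0.   -0.15]
 [ 0.15  0.01 -0.99]]
{'time_s': 0.1, 'joints': array([ 1.06362839e+00,  3.13395187e-01,  1.49835828e+00,  5.03314428e-07,
        1.33099956e+00, -2.23404429e-01]), 'dq': array([ 0.00188886, -0.00173396, -0.00187846, -0.00024513,  0.00132221,
        0.00052092]), 'tau': array([ 2.20851121e-03, -4.12903440e+01, -2.60144019e+01, -2.02455308e-04,
        3.03422472e-03, -2.81279290e-05]), 'eef_pos': array([146.8845097 , 503.79556657, 230.79278618]), 'ee_rot': array([-0.69961828,  0.70038453, -0.10013603,  0.0998426 ]), 'force': array([-0.77054506,  0.14091224,  0.69823529]), 'wrist_torque': array([ 0.02074669,  0.01442138, -0.01701236]), 'grip_width': 1.0009308870162905}
```

View pics/side0.png

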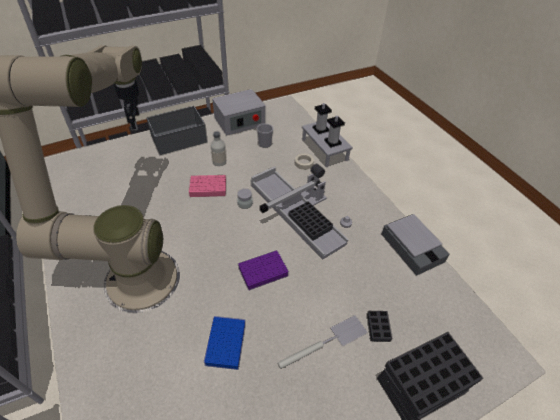

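View pics/top0.png

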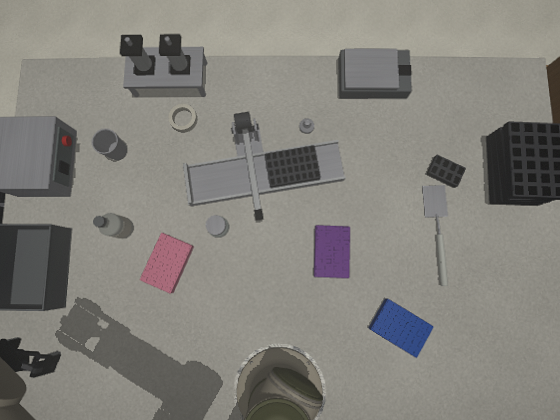

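The tray is the dark-grey block on the lane: top (293,167), side (311,220). Things it could be confused with, in the top view: the small dark sample (445,170), the large black mould (525,163), purple (332,251), blue (401,327) and pink (166,263). The gate bar runs from (245,125) to (258,214). I'll check this in a close crop.

Run:
```python
import cv2
a=cv2.imread('pics/top0.png')[95:245,165:365]; cv2.imwrite('pics/c_top.png',cv2.resize(a,None,fx=4,fy=4,interpolation=2))
a=cv2.imread('pics/side0.png')[155:265,225:365]; cv2.imwrite('pics/c_side.png',cv2.resize(a,None,fx=5,fy=5,interpolation=2))
```

```text
(no output)
```

View pics/c_top.png

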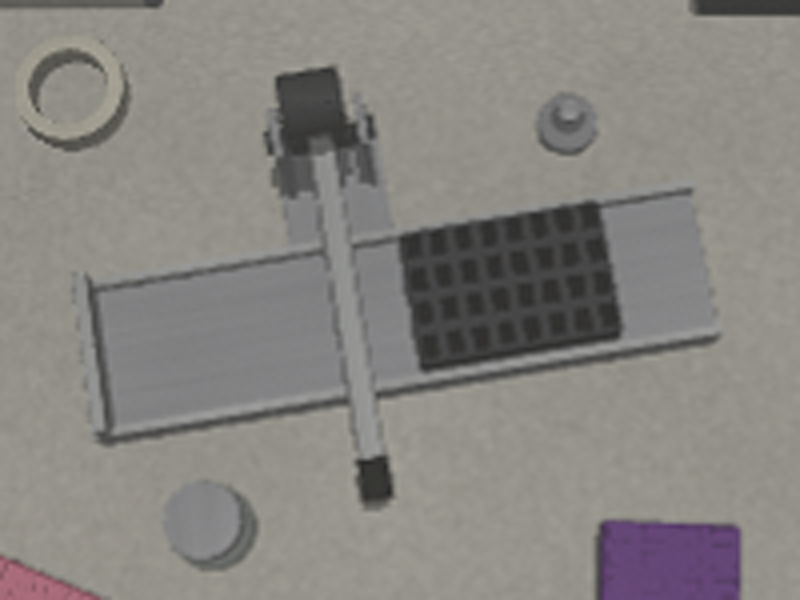

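View pics/c_side.png

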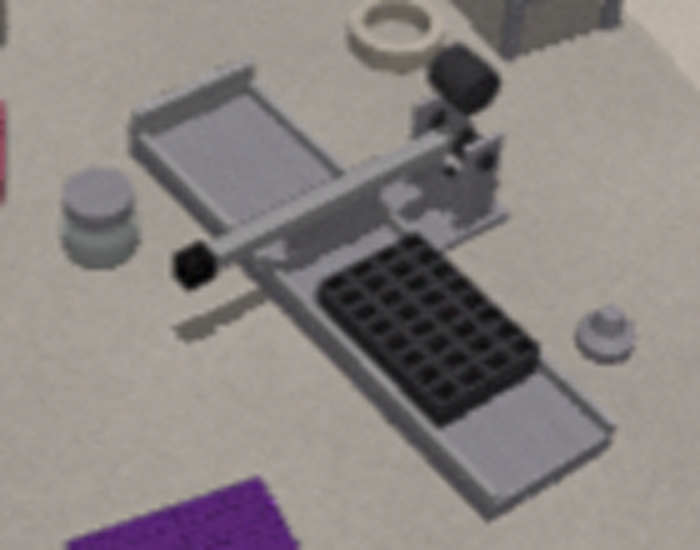

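```bash
cat >> h.py <<'E'
def load(f): return dict(np.load('pics/'+f))
E
python3 - <<'E'
from h import *
d=load('top0.npz'); s=load('side0.npz')
T=lambda u,v:(165+(u+.5)/4-.5,95+(v+.5)/4-.5)
S=lambda u,v:(225+(u+.5)/5-.5,155+(v+.5)/5-.5)
P=lambda n,x:print(n,np.round(x,1))
a=onz(d,T(690,190),32);b=onz(d,T(718,333),32);P('entry far/near',(a,b));print(np.linalg.norm(a-b))
a=onz(s,S(612,432),32);b=onz(s,S(490,513),32);P('side entry',(a,b));print(np.linalg.norm(a-b))
P('tray top view corners',[onz(d,T(*p),50) for p in((401,236),(598,204),(618,322),(420,357))])
P('tray side corners',[onz(s,S(*p),50) for p in((410,236),(538,350),(440,408),(320,290))])
P('bar sleeve end top',onz(d,T(374,500),87)); P('bar @hinge',onz(d,T(326,150),85))
P('jar top',onz(d,T(203,520),55)); P('nozzle',onz(d,T(567,115),34))
P('stop top corners',[onz(d,T(*p),52) for p in ((78,272),(100,440))])
E
```

```text
entry far/near [[ 669.8 -161.1   32. ]
 [ 567.3 -178.5   32. ]]
103.95333770550255
side entry [[ 669.7 -168.3   32. ]
 [ 559.7 -191.6   32. ]]
112.39508481621418
tray top view corners [[ 630.5   39.4   50. ]
 [ 653.4  -95.4   50. ]
 [ 570.3 -108.2   50. ]
 [ 545.8   25.6   50. ]]
tray side corners [[ 624.7   37.5   50. ]
 [ 652.1  -96.1   50. ]
 [ 564.9 -112.4   50. ]
 [ 540.8   17.5   50. ]]
bar sleeve end top [443.2  52.7  87. ]
bar @hinge [679.   88.2  85. ]
jar top [433.8 168.3  55. ]
nozzle [724.  -75.4  34. ]
stop top corners [[604.4 259.9  52. ]
 [488.  239.9  52. ]]
```

```bash
cat >> h.py <<'E'
YAW=0.172; O=np.array([576.,71.])
def L2W(x,y,z,yaw=None,o=None):
    yaw=YAW if yaw is None else yaw; o=O if o is None else o
    c,s=np.cos(yaw),np.sin(yaw); return np.array([o[0]+c*x-s*y,o[1]+s*x+c*y,z])
def W2L(X):
    c,s=np.cos(YAW),np.sin(YAW); q=np.array(X[:2])-O; return np.array([c*q[0]+s*q[1],-s*q[0]+c*q[1]])
def overlay(d,img,segs,box,k,out):
    im=cv2.resize(cv2.imread(img)[box[1]:box[3],box[0]:box[2]],None,fx=k,fy=k,interpolation=2)
    for a,b,c in segs:
        p=(proj(d,[L2W(*a),L2W(*b)])-np.array(box[:2])+.5)*k-.5
        cv2.line(im,tuple(int(v) for v in p[0].round()),tuple(int(v) for v in p[1].round()),c,1)
    cv2.imwrite(out,im)
G=[]
for x in(-56,56): G.append(((x,-250,32),(x,190,32),(0,0,255)))
G.append(((-56,-250,20),(56,-250,20),(0,255,255)))
for z in (20,52): G.append(((-56,175,z),(56,175,z),(0,255,0)))
G.append(((115,-8,85),(-135,-8,85),(255,0,0)));G.append(((115,8,85),(-135,8,85),(255,0,0)));G.append(((-135,-10,87),(-135,10,87),(255,0,0)))
E
cat > ov.py <<'E'
from h import *
import sys
overlay(load('top0.npz'),'pics/top0.png',G,(165,95,365,245),4,'pics/ot%s.png'%sys.argv[1])
overlay(load('side0.npz'),'pics/side0.png',G,(225,155,365,265),5,'pics/os%s.png'%sys.argv[1])
E
python3 ov.py 1
```

```text
(no output)
```

View pics/ot1.png

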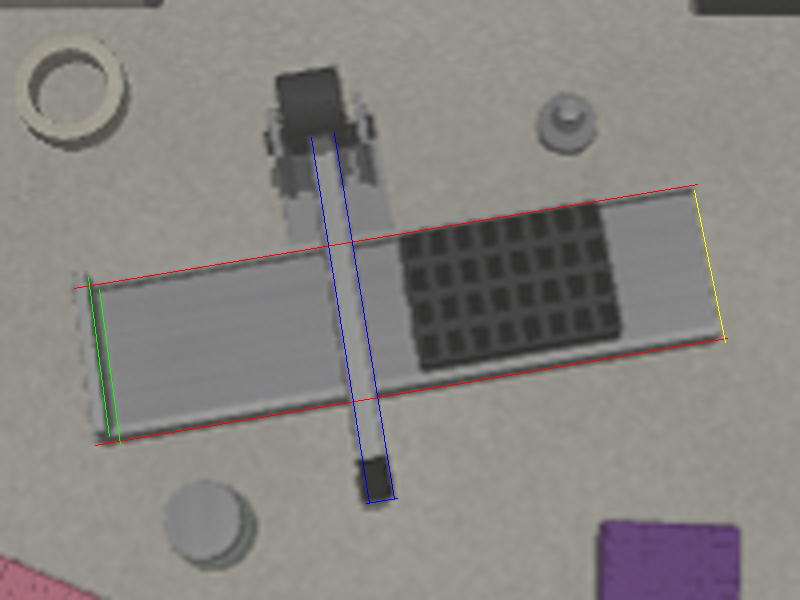

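View pics/os1.png

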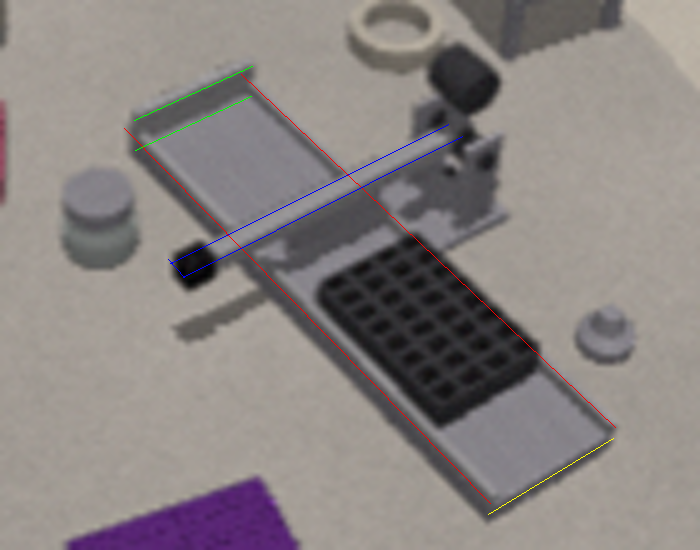

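```bash
sed -i 's/^YAW=.*/YAW=0.168; O=np.array([576.,73.5])/' h.py
cat >> h.py <<'E'
from scipy.spatial.transform import Rotation as Ro
def cur():
    s=sense(); q=s['ee_rot']; return s,Ro.from_quat([q[1],q[2],q[3],q[0]]),np.array(s['eef_pos'])
def tgt(lean_y,lean_x,zsign):
    # finger dir in lane: lean_y>0 -> points toward +y as well as down
    f=np.array([np.tan(lean_x),np.tan(lean_y),-1]);f/=np.linalg.norm(f)
    z=np.array([zsign,0,0.]);z-=f*(z@f);z/=np.linalg.norm(z)
    return Ro.from_euler('z',YAW)*Ro.from_matrix(np.c_[np.cross(f,z),f,z])
def rel(R,R2): return (R.inv()*R2).as_rotvec()
E
python3 - <<'E'
from h import *
s,R,p=cur(); print(R.as_matrix().round(2))
for zs in(1,-1): print(zs,rel(R,tgt(np.radians(40),0,zs)).round(3))
for X in ((630.5,39.4),(653.4,-95.4),(570,-108),(546,26)): print(W2L(X).round(1))
print(L2W(-100,0,30),L2W(-100,-60,30),L2W(0,-200,30),L2W(0,35,30)); print(W2L((434,168)),W2L((724,-75)))
d=load('top0.npz');print('bottle',onz(d,(105,222),150),'beaker',onz(d,(104,140),85))
E
```

```text
[[ 0.96 -0.    0.28]
 [-0.28 -0.    0.96]
 [-0.   -1.   -0.  ]]
1 [0.391 1.071 0.623]
-1 [ 0.702 -1.927 -0.441]
[ 48.  -42.7]
[  48.1 -179.5]
[ -36.3 -177.9]
[-37.5 -41.8]
[477.40788398  56.77891575  30.        ] [487.44053453  -2.37635386  30.        ] [ 609.4421685  -123.68423204   30.        ] [570.14762051 108.00724061  30.        ]
[-124.19938014  116.91348927] [ 121.0855216  -171.15649698]
bottle [427.55764066 420.34741458 150.        ] beaker [658.19476204 471.20814285  85.        ]
```

```bash
python3 -m handwheel '[{"grip":0,"tx":22,"tz":-19,"ty":-3},{"grip":0,"tx":22,"tz":-19,"ty":-3},{"grip":0,"tx":22,"tz":-19,"ty":-3},{"grip":0,"tx":22,"tz":-19},{"grip":0,"tx":22,"tz":-19},{"grip":0,"tx":22,"tz":-19},{"grip":0,"tx":22,"tz":-19},{"grip":0,"tx":22,"tz":-19},{"grip":0,"tx":22,"tz":-19},{"grip":0,"tx":22,"tz":-19}]'
```

```text
invalid input
```

```bash
python3 -m handwheel '[{"grip":0,"tx":22,"ty":-3,"tz":-19,"wx":0,"wy":0,"wz":0},{"grip":0,"tx":22,"ty":-3,"tz":-19,"wx":0,"wy":0,"wz":0},{"grip":0,"tx":22,"ty":-3,"tz":-19,"wx":0,"wy":0,"wz":0},{"grip":0,"tx":22,"ty":0,"tz":-19,"wx":0,"wy":0,"wz":0},{"grip":0,"tx":22,"ty":0,"tz":-19,"wx":0,"wy":0,"wz":0},{"grip":0,"tx":22,"ty":0,"tz":-19,"wx":0,"wy":0,"wz":0},{"grip":0,"tx":22,"ty":0,"tz":-19,"wx":0,"wy":0,"wz":0},{"grip":0,"tx":22,"ty":0,"tz":-19,"wx":0,"wy":0,"wz":0},{"grip":0,"tx":22,"ty":0,"tz":-19,"wx":0,"wy":0,"wz":0},{"grip":0,"tx":22,"ty":0,"tz":-19,"wx":0,"wy":0,"wz":0}]'
```

```text
time_s: 0.93
eef_pos: [305.4, 258.7, 240.2]
ee_rot: [-0.7, 0.7, -0.1, 0.1]
force: [0.9, 1.3, 1.2]
grip_width: 0.003
```

```bash
python3 -m handwheel '[{"grip":0,"tx":25,"ty":0,"tz":-21,"wx":0,"wy":0,"wz":0},{"grip":0,"tx":25,"ty":0,"tz":-21,"wx":0,"wy":0,"wz":0},{"grip":0,"tx":25,"ty":0,"tz":-21,"wx":0,"wy":0,"wz":0},{"grip":0,"tx":25,"ty":0,"tz":-21,"wx":0,"wy":0,"wz":0},{"grip":0,"tx":25,"ty":0,"tz":-21,"wx":0,"wy":0,"wz":0},{"grip":0,"tx":25,"ty":0,"tz":-21,"wx":0,"wy":0,"wz":0},{"grip":0,"tx":25,"ty":0,"tz":-21,"wx":0,"wy":0,"wz":0},{"grip":0,"tx":25,"ty":0,"tz":-21,"wx":0,"wy":0,"wz":0},{"grip":0,"tx":25,"ty":0,"tz":-21,"wx":0,"wy":0,"wz":0},{"grip":0,"tx":25,"ty":0,"tz":-21,"wx":0,"wy":0,"wz":0}]'
python3 - <<'E'
from h import *
s,R,p=cur();print(p,s['joints'].round(2),W2L(p),rel(R,tgt(np.radians(40),0,1)).round(3))
E
```

```text
time_s: 1.77
eef_pos: [486.7, -13.2, 240.0]
ee_rot: [0.7, -0.7, 0.1, -0.1]
force: [0.3, 1.1, -0.1]
grip_width: 0.001
[486.73251476 -13.1555794  240.03721226] [-0.27  0.22  1.59  0.    1.33 -1.55] [-102.50045506  -70.50907797] [0.39  1.071 0.622]
```

```bash
python3 -m handwheel '[{"grip":0,"tx":0,"ty":0,"tz":0,"wx":0.0355,"wy":0.0974,"wz":0.0566},{"grip":0,"tx":0,"ty":0,"tz":0,"wx":0.0355,"wy":0.0974,"wz":0.0566},{"grip":0,"tx":0,"ty":0,"tz":0,"wx":0.0355,"wy":0.0974,"wz":0.0566},{"grip":0,"tx":0,"ty":0,"tz":0,"wx":0.0355,"wy":0.0974,"wz":0.0566},{"grip":0,"tx":0,"ty":0,"tz":0,"wx":0.0355,"wy":0.0974,"wz":0.0566},{"grip":0,"tx":0,"ty":0,"tz":0,"wx":0.0355,"wy":0.0974,"wz":0.0566},{"grip":0,"tx":0,"ty":0,"tz":0,"wx":0.0355,"wy":0.0974,"wz":0.0566},{"grip":0,"tx":0,"ty":0,"tz":0,"wx":0.0355,"wy":0.0974,"wz":0.0566},{"grip":0,"tx":0,"ty":0,"tz":0,"wx":0.0355,"wy":0.0974,"wz":0.0566},{"grip":0,"tx":0,"ty":0,"tz":0,"wx":0.0355,"wy":0.0974,"wz":0.0566}]'
python3 -m handwheel '[{"grip":0,"tx":0,"ty":0,"tz":0,"wx":0.0355,"wy":0.0974,"wz":0.0566},{"grip":0,"tx":0,"ty":0,"tz":0,"wx":0,"wy":0,"wz":0},{"grip":0,"tx":0,"ty":0,"tz":0,"wx":0,"wy":0,"wz":0}]'
python3 - <<'E'
from h import *
s,R,p=cur();print(p,s['joints'].round(2),W2L(p),rel(R,tgt(np.radians(40),0,1)).round(3),R.as_matrix().round(2))
cap('side','side1.png');cap('top','top1.png')
E
```

```text
time_s: 2.6
eef_pos: [486.3, -11.7, 240.1]
ee_rot: [0.679, -0.39, 0.577, -0.235]
force: [0.8, -0.7, -0.9]
grip_width: 0.0
time_s: 2.85
eef_pos: [486.1, -12.0, 239.9]
ee_rot: [0.664, -0.352, 0.613, -0.244]
force: [-0.1, -0.9, 1.0]
grip_width: -0.001
[486.05379141 -11.99685891 239.91996988] [-0.54  0.39  1.52  0.51  1.71 -0.77] [-102.97587213  -69.25318102] [0.    0.001 0.001] [[ 0.13 -0.11  0.99]
 [-0.76  0.63  0.17]
 [-0.64 -0.77  0.  ]]
```

View pics/side1.png

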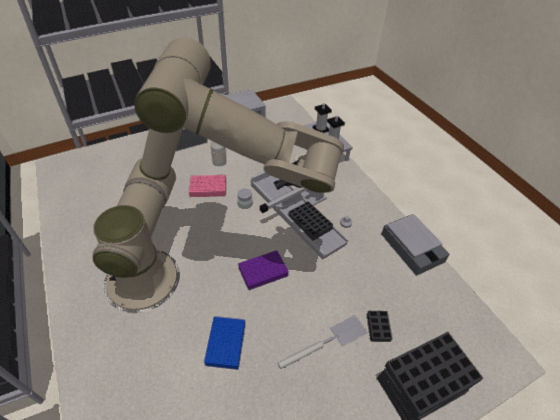

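View pics/top1.png

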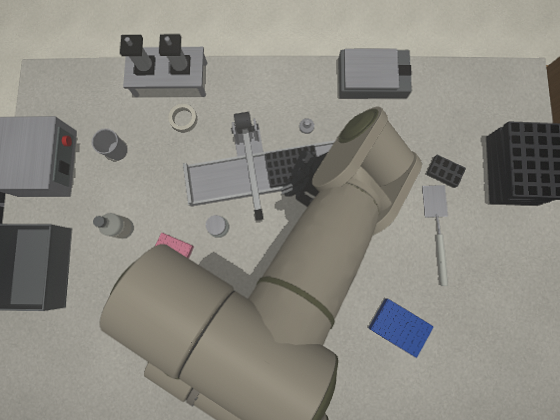

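```bash
python3 -m handwheel '[{"grip":0,"tx":16,"ty":19,"tz":0,"wx":0,"wy":0,"wz":0},{"grip":0,"tx":16,"ty":19,"tz":0,"wx":0,"wy":0,"wz":0},{"grip":0,"tx":16,"ty":19,"tz":0,"wx":0,"wy":0,"wz":0},{"grip":0,"tx":16,"ty":19,"tz":0,"wx":0,"wy":0,"wz":0},{"grip":0,"tx":16,"ty":19,"tz":0,"wx":0,"wy":0,"wz":0},{"grip":0,"tx":16,"ty":19,"tz":0,"wx":0,"wy":0,"wz":0},{"grip":0,"tx":0,"ty":0,"tz":0,"wx":0,"wy":0,"wz":0}]'
python3 - <<'E'
from h import *
s,R,p=cur();print(p,s['joints'].round(2),W2L(p))
d=cap('side','side2.png');cap('top','top2.png')
im=cv2.imread('pics/side2.png')[100:300,200:400]; cv2.imwrite('pics/c2.png',cv2.resize(im,None,fx=3,fy=3))
E
```

```text
time_s: 3.53
eef_pos: [484.9, -10.6, 88.3]
ee_rot: [0.663, -0.352, 0.615, -0.242]
force: [0.4, 0.7, -0.4]
grip_width: 0.005
[484.86868411 -10.62814724  88.26980597] [-0.54  0.59  1.66  0.52  1.41 -0.93] [-103.91543107  -67.70557643]
```

View pics/c2.png

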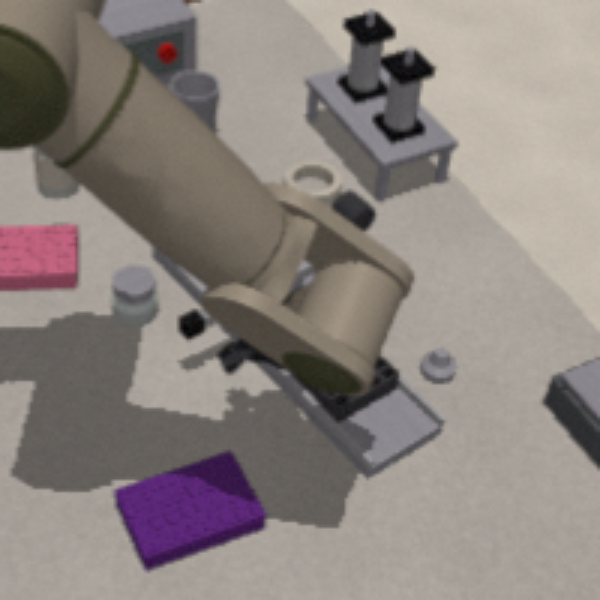

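View pics/top2.png

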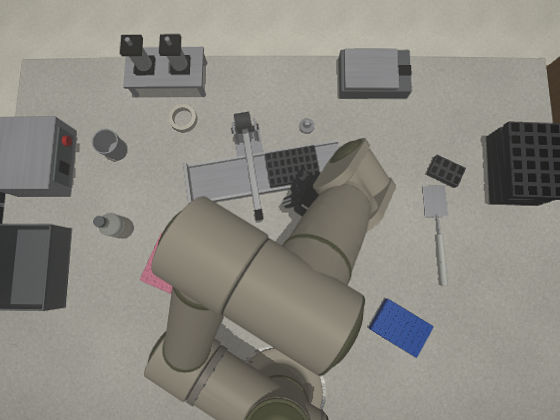

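```bash
python3 - <<'E'
from h import *
d=load('top2.npz');s=load('side2.npz')
def tri(a,b):
    o1,r1=ray(d,a);o2,r2=ray(s,b)
    k=np.linalg.lstsq(np.c_[r1,-r2],o2-o1,rcond=None)[0]; A=o1+k[0]*r1;B=o2+k[1]*r2
    return ((A+B)/2).round(),np.linalg.norm(A-B).round()
# wrist outer end: top (365,140)-(393,183); side crop/3+200,100
print(tri((366,138),(200+410/3,100+275/3)), tri((393,185),(200+370/3,100+390/3)))
E
python3 - <<'E'
import cv2
im=cv2.imread('pics/top2.png')[110:260,230:430]; cv2.imwrite('pics/c3.png',cv2.resize(im,None,fx=4,fy=4))
E
```

```text
(array([ 578., -180.,  315.]), np.float64(4.0)) (array([ 497., -248.,  262.]), np.float64(5.0))
```

View pics/c3.png

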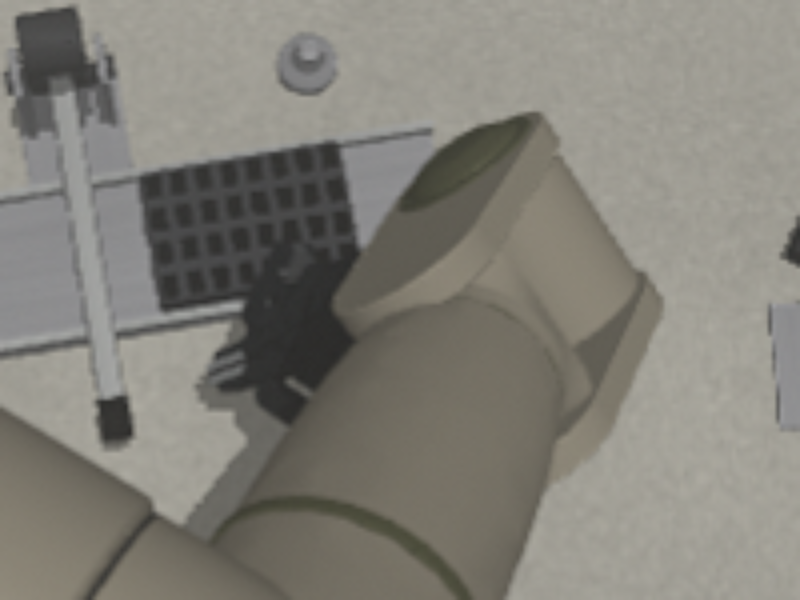

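```bash
python3 -m handwheel '[{"grip":0,"tx":12,"ty":14.5,"tz":0,"wx":0,"wy":0,"wz":0},{"grip":0,"tx":12,"ty":14.5,"tz":0,"wx":0,"wy":0,"wz":0},{"grip":0,"tx":12,"ty":14.5,"tz":0,"wx":0,"wy":0,"wz":0},{"grip":0,"tx":-8,"ty":6.5,"tz":0,"wx":0,"wy":0,"wz":0},{"grip":0,"tx":-8,"ty":6.5,"tz":0,"wx":0,"wy":0,"wz":0},{"grip":0,"tx":-8,"ty":6.5,"tz":0,"wx":0,"wy":0,"wz":0},{"grip":0,"tx":0,"ty":0,"tz":0,"wx":0,"wy":0,"wz":0}]'
python3 - <<'E'
from h import *
s,R,p=cur();print(p,s['joints'].round(2),W2L(p))
d=cap('top','top3.png')
im=cv2.imread('pics/top3.png')[110:260,200:400]; cv2.imwrite('pics/c4.png',cv2.resize(im,None,fx=4,fy=4))
d=cap('side','side3.png')
im=cv2.imread('pics/side3.png')[140:290,220:360]; cv2.imwrite('pics/c5.png',cv2.resize(im,None,fx=4,fy=4))
E
```

```text
time_s: 4.22
eef_pos: [481.0, 21.1, 36.9]
ee_rot: [0.665, -0.352, 0.613, -0.244]
force: [-0.6, 0.3, -0.3]
grip_width: 0.003
[481.00179189  21.10749852  36.87259638] [-0.49  0.66  1.72  0.56  1.28 -0.97] [-102.42133788  -35.77014544]
```

View pics/c4.png

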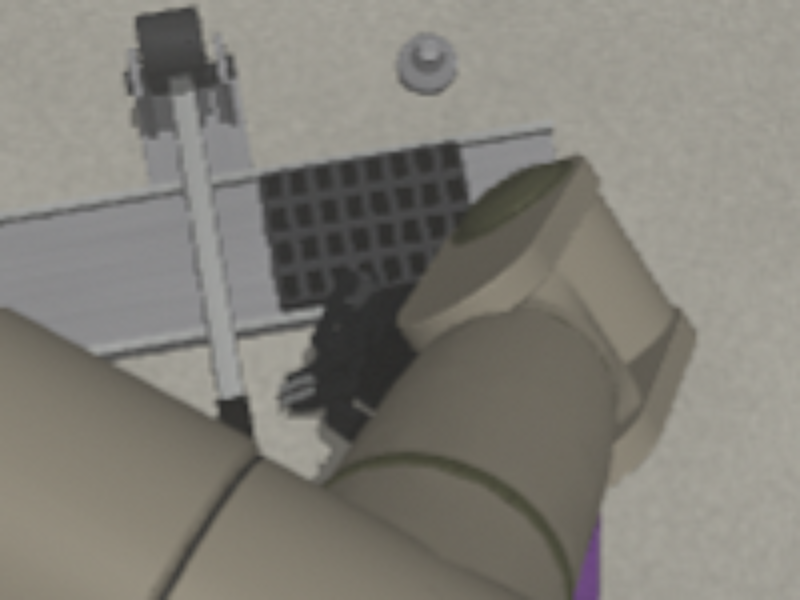

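View pics/c5.png

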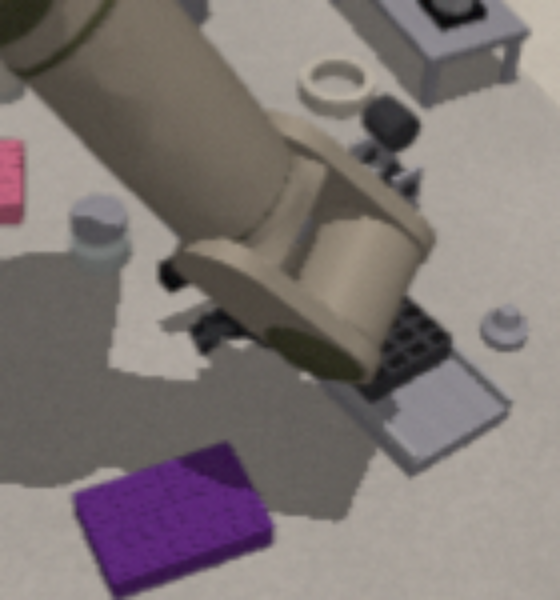

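```bash
python3 -m handwheel '[{"grip":0,"tx":-4,"ty":8,"tz":2,"wx":0,"wy":0,"wz":0},{"grip":0,"tx":-6,"ty":5,"tz":2,"wx":0,"wy":0,"wz":0},{"grip":0,"tx":-6,"ty":5,"tz":2,"wx":0,"wy":0,"wz":0},{"grip":0,"tx":-6,"ty":5,"tz":0,"wx":0,"wy":0,"wz":0},{"grip":0,"tx":-6,"ty":5,"tz":0,"wx":0,"wy":0,"wz":0},{"grip":0,"tx":0,"ty":0,"tz":0,"wx":0,"wy":0,"wz":0}]'
python3 - <<'E'
from h import *
s,R,p=cur();print(p,W2L(p),s['force'])
d=cap('top','top4.png')
im=cv2.imread('pics/top4.png')[110:260,200:400]; cv2.imwrite('pics/c6.png',cv2.resize(im,None,fx=4,fy=4))
E
```

```text
time_s: 4.82
eef_pos: [479.8, 60.5, 31.9]
ee_rot: [0.664, -0.352, 0.614, -0.243]
force: [0.6, 0.5, 0.7]
grip_width: -0.002
[479.79212731  60.54364256  31.89002959] [-97.01982091   3.31305249] [0.58715956 0.46014379 0.72645268]
```

View pics/c6.png

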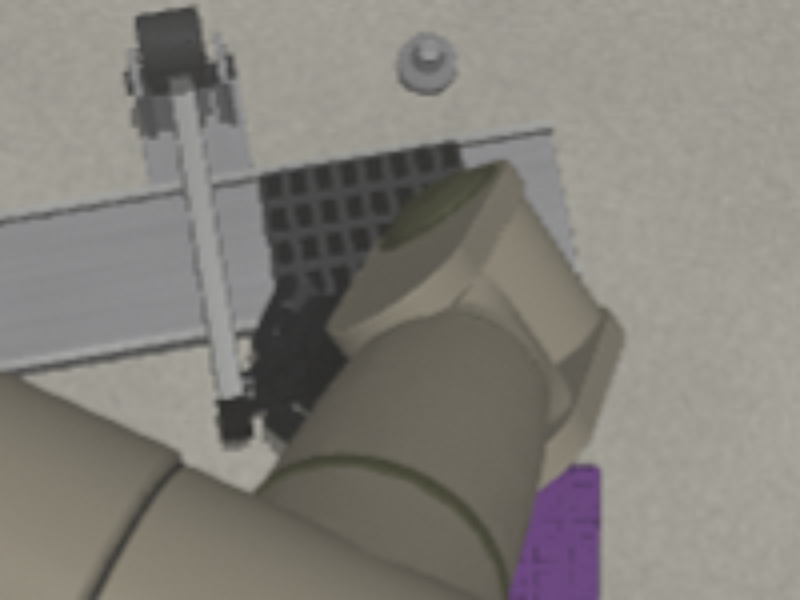

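```bash
python3 -m handwheel '[{"grip":0,"tx":-5,"ty":-4,"tz":1,"wx":0,"wy":0,"wz":0},{"grip":0,"tx":-6.4,"ty":-7.7,"tz":1,"wx":0,"wy":0,"wz":0},{"grip":0,"tx":-6.4,"ty":-7.7,"tz":1,"wx":0,"wy":0,"wz":0},{"grip":0,"tx":-6.4,"ty":-7.7,"tz":2,"wx":0,"wy":0,"wz":0},{"grip":0,"tx":-6.4,"ty":-7.7,"tz":2,"wx":0,"wy":0,"wz":0},{"grip":0,"tx":-6.4,"ty":-7.7,"tz":3,"wx":0,"wy":0,"wz":0},{"grip":0,"tx":-6.4,"ty":-7.7,"tz":3,"wx":0,"wy":0,"wz":0}]'
python3 - <<'E'
from h import *
s,R,p=cur();print(p,W2L(p),s['force'])
d=cap('top','top5.png')
im=cv2.imread('pics/top5.png')[110:260,200:400]; cv2.imwrite('pics/c7.png',cv2.resize(im,None,fx=4,fy=4))
d=cap('side','side5.png')
im=cv2.imread('pics/side5.png')[140:290,220:360]; cv2.imwrite('pics/c8.png',cv2.resize(im,None,fx=4,fy=4))
E
```

```text
time_s: 5.45
eef_pos: [493.4, 61.9, 99.5]
ee_rot: [0.664, -0.351, 0.613, -0.244]
force: [-1.4, -1.4, -0.6]
grip_width: -0.002
[493.39744148  61.93581825  99.47871093] [-83.3732669    2.41067192] [-1.44515872 -1.40522234 -0.64370757]
```

View pics/c7.png

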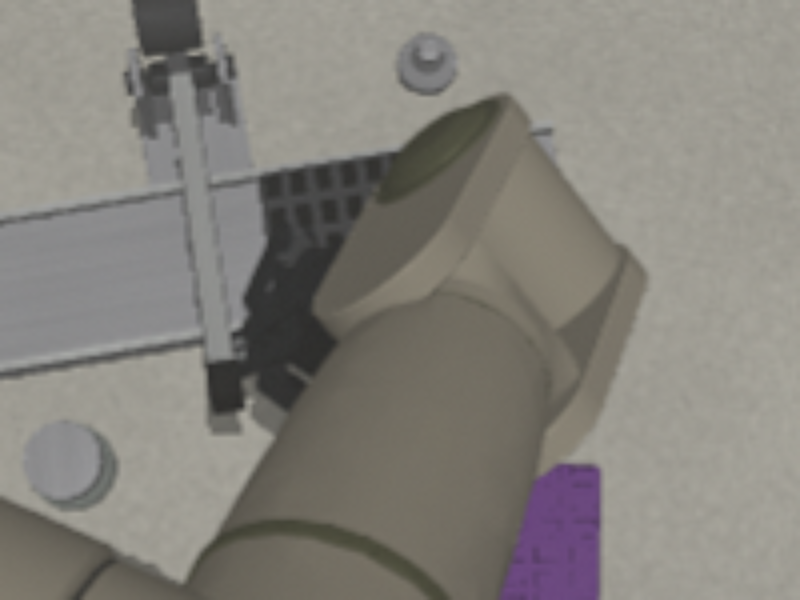

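View pics/c8.png

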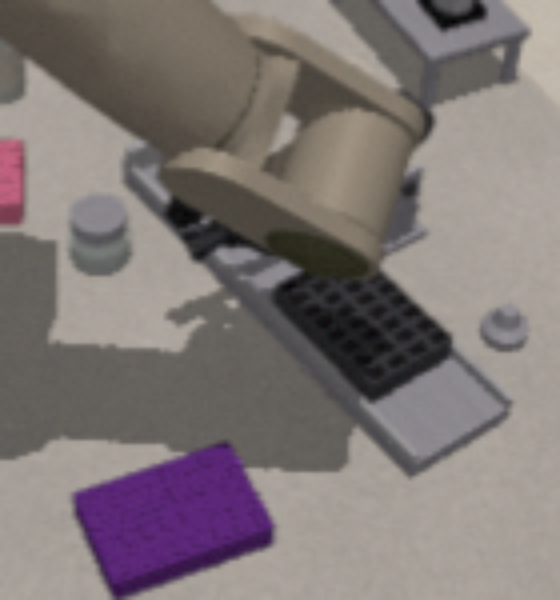

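```bash
python3 -m handwheel '[{"grip":0,"tx":-7,"ty":-8.5,"tz":4,"wx":0,"wy":0,"wz":0},{"grip":0,"tx":-7,"ty":-8.5,"tz":4,"wx":0,"wy":0,"wz":0},{"grip":0,"tx":-7,"ty":-8.5,"tz":5,"wx":0,"wy":0,"wz":0},{"grip":0,"tx":-7,"ty":-8.5,"tz":6,"wx":0,"wy":0,"wz":0},{"grip":0,"tx":-7,"ty":-8.5,"tz":6,"wx":0,"wy":0,"wz":0},{"grip":0,"tx":-7,"ty":-8.5,"tz":7,"wx":0,"wy":0,"wz":0},{"grip":0,"tx":-5.8,"ty":-6.9,"tz":8,"wx":0,"wy":0,"wz":0},{"grip":0,"tx":-5.8,"ty":-6.9,"tz":8,"wx":0,"wy":0,"wz":0}]'
python3 - <<'E'
from h import *
s,R,p=cur();print(p,W2L(p),s['force'])
d=cap('top','top6.png')
im=cv2.imread('pics/top6.png')[80:260,200:400]; cv2.imwrite('pics/c9.png',cv2.resize(im,None,fx=3,fy=3))
E
```

```text
time_s: 6.22
eef_pos: [541.1, 69.8, 183.9]
ee_rot: [0.664, -0.351, 0.613, -0.244]
force: [-0.6, -0.6, -0.7]
grip_width: 0.0
[541.10193853  69.81037579 183.86421923] [-35.02368243   2.19765568] [-0.58346215 -0.58579466 -0.69116186]
```

View pics/c9.png

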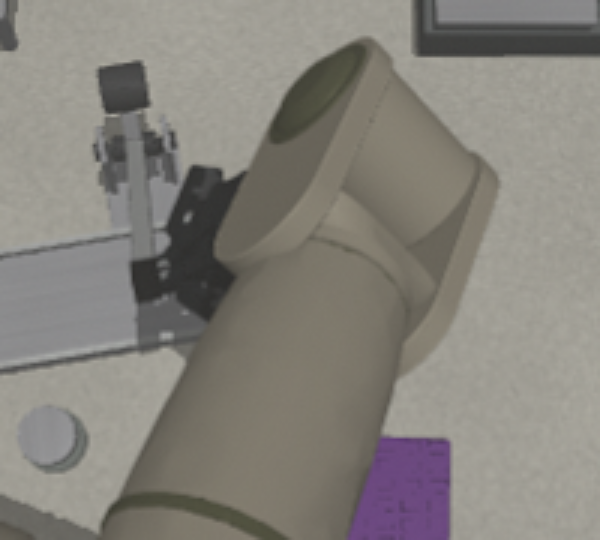

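```bash
python3 -m handwheel '[{"grip":0,"tx":-4,"ty":-4.5,"tz":7,"wx":0,"wy":0,"wz":0},{"grip":0,"tx":-3,"ty":-3.5,"tz":7,"wx":0,"wy":0,"wz":0},{"grip":0,"tx":-2.5,"ty":-3,"tz":7,"wx":0,"wy":0,"wz":0},{"grip":0,"tx":-2.5,"ty":-3,"tz":7,"wx":0,"wy":0,"wz":0},{"grip":0,"tx":0,"ty":0,"tz":6,"wx":0,"wy":0,"wz":0},{"grip":0,"tx":0,"ty":0,"tz":0,"wx":0,"wy":0,"wz":0},{"grip":0,"tx":0,"ty":0,"tz":0,"wx":0,"wy":0,"wz":0}]'
python3 - <<'E'
from h import *
s,R,p=cur();print(p,W2L(p),s['force'])
d=cap('top','top7.png')
im=cv2.imread('pics/top7.png')[80:260,200:400]; cv2.imwrite('pics/c10.png',cv2.resize(im,None,fx=3,fy=3))
cap('side','side7.png')
im=cv2.imread('pics/side7.png')[100:290,220:400]; cv2.imwrite('pics/c11.png',cv2.resize(im,None,fx=3,fy=3))
E
```

```text
time_s: 6.85
eef_pos: [573.8, 75.5, 200.5]
ee_rot: [0.664, -0.351, 0.614, -0.244]
force: [-0.4, -0.4, -0.2]
grip_width: 0.002
[573.79500838  75.51117016 200.53661259] [-1.83765844  2.35155372] [-0.39435456 -0.40728084 -0.18433865]
```

View pics/c10.png

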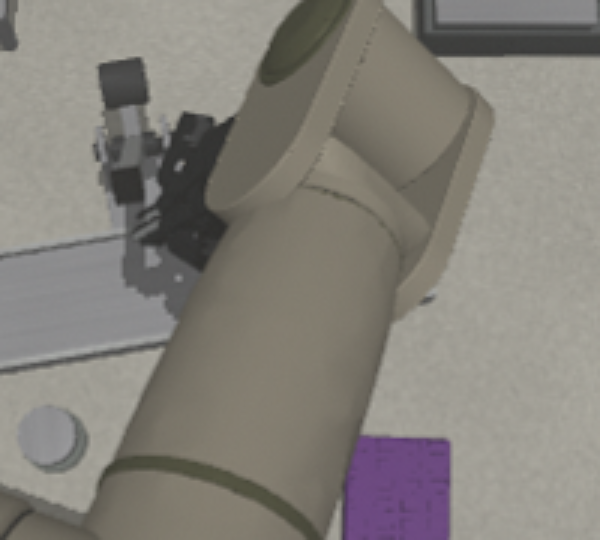

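View pics/c11.png

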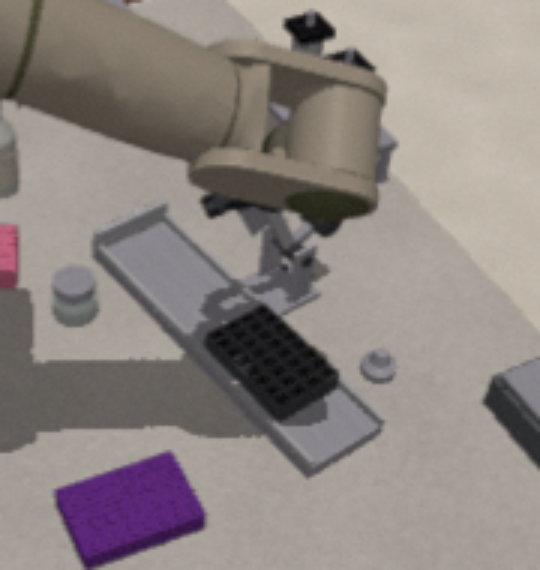

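```bash
python3 -m handwheel '[{"grip":0,"tx":15,"ty":-13,"tz":-2,"wx":0,"wy":0,"wz":0},{"grip":0,"tx":15,"ty":-13,"tz":-2,"wx":0,"wy":0,"wz":0},{"grip":0,"tx":15,"ty":-13,"tz":-2,"wx":0,"wy":0,"wz":0},{"grip":0,"tx":15,"ty":-13,"tz":0,"wx":0,"wy":0,"wz":0},{"grip":0,"tx":15,"ty":-13,"tz":0,"wx":0,"wy":0,"wz":0},{"grip":0,"tx":15,"ty":-13,"tz":0,"wx":0,"wy":0,"wz":0},{"grip":0,"tx":15,"ty":-13,"tz":0,"wx":0,"wy":0,"wz":0},{"grip":0,"tx":0,"ty":0,"tz":0,"wx":0,"wy":0,"wz":0}]'
python3 - <<'E'
from h import *
s,R,p=cur();print(p,W2L(p),s['force'],s['joints'].round(2),rel(R,tgt(np.radians(40),0,1)).round(3))
d=cap('top','top8.png')
cap('side','side8.png')
E
```

```text
time_s: 7.62
eef_pos: [591.3, -65.8, 202.5]
ee_rot: [0.663, -0.35, 0.614, -0.245]
force: [0.2, 0.3, 0.1]
grip_width: 0.002
[591.34962041 -65.76679729 202.49609576] [  -8.15340294 -139.87270532] [0.1790452  0.34423793 0.08820332] [-0.53  0.68  1.16  0.53  1.76 -0.72] [-0.002 -0.003  0.   ]
```

View pics/top8.png

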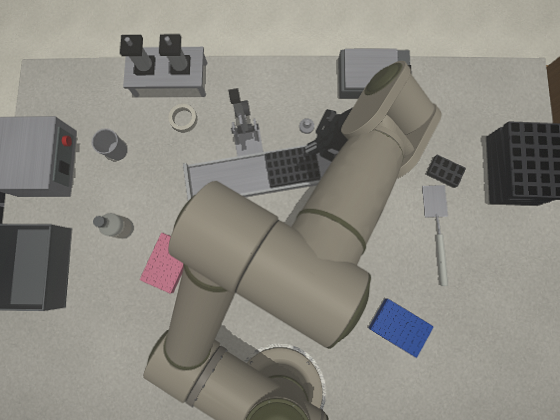

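View pics/side8.png

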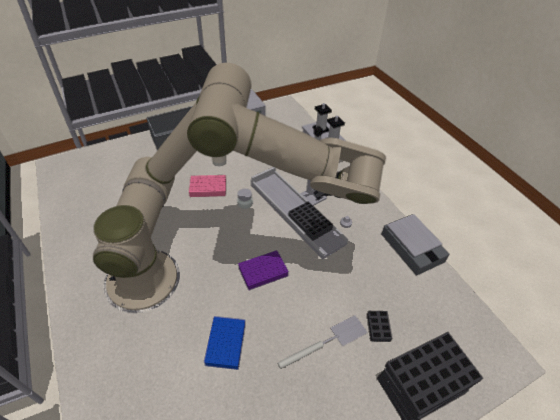

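The gate is up: the upright bar is at top (240,115). The lane is open and the tray is undisturbed at (293,167). Next I'll move behind the tray.

```bash
python3 -m handwheel '[{"grip":0,"tx":12.5,"ty":-10.5,"tz":2,"wx":0,"wy":0,"wz":0},{"grip":0,"tx":12.5,"ty":-10.5,"tz":2,"wx":0,"wy":0,"wz":0},{"grip":0,"tx":12.5,"ty":-10.5,"tz":0,"wx":0,"wy":0,"wz":0},{"grip":0,"tx":12.5,"ty":-10.5,"tz":0,"wx":0,"wy":0,"wz":0},{"grip":0,"tx":13,"ty":16,"tz":0,"wx":0,"wy":0,"wz":0},{"grip":0,"tx":13,"ty":16,"tz":0,"wx":0,"wy":0,"wz":0},{"grip":0,"tx":13,"ty":16,"tz":0,"wx":0,"wy":0,"wz":0},{"grip":0,"tx":13,"ty":16,"tz":0,"wx":0,"wy":0,"wz":0},{"grip":0,"tx":13,"ty":16,"tz":0,"wx":0,"wy":0,"wz":0},{"grip":0,"tx":0,"ty":0,"tz":0,"wx":0,"wy":0,"wz":0}]'
python3 - <<'E'
from h import *
s,R,p=cur();print(p,W2L(p),s['force'],s['joints'].round(2),rel(R,tgt(np.radians(40),0,1)).round(3))
d=cap('top','top9.png')
im=cv2.imread('pics/top9.png')[80:260,200:400]; cv2.imwrite('pics/c12.png',cv2.resize(im,None,fx=3,fy=3))
cap('side','side9.png')
im=cv2.imread('pics/side9.png')[100:290,220:400]; cv2.imwrite('pics/c13.png',cv2.resize(im,None,fx=3,fy=3))
E
```

```text
time_s: 8.55
eef_pos: [604.3, -122.7, 96.4]
ee_rot: [0.663, -0.351, 0.616, -0.242]
force: [-0.4, 0.4, -0.8]
grip_width: -0.004
[ 604.27739724 -122.68881999   96.37496066] [  -4.92561359 -198.15499644] [-0.43615823  0.42448625 -0.77862674] [-0.59  0.87  1.11  0.49  1.68 -0.84] [ 0.004 -0.003 -0.005]
```

View pics/c12.png

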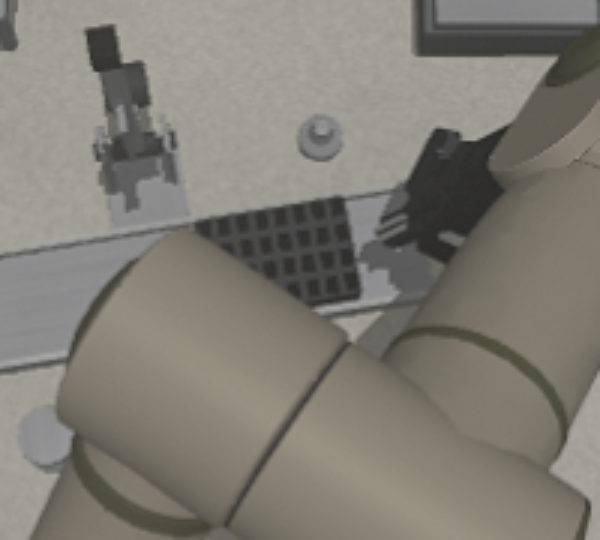

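View pics/c13.png

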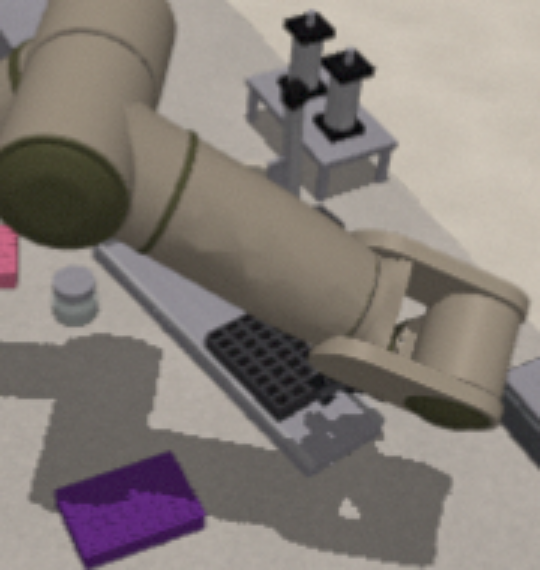

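```bash
python3 -m handwheel '[{"grip":0,"tx":12.5,"ty":10,"tz":0,"wx":0,"wy":0,"wz":0},{"grip":0,"tx":11,"ty":12,"tz":0,"wx":0,"wy":0,"wz":0},{"grip":0,"tx":11,"ty":12,"tz":0,"wx":0,"wy":0,"wz":0},{"grip":0,"tx":10,"ty":12,"tz":0,"wx":0,"wy":0,"wz":0},{"grip":0,"tx":0,"ty":0,"tz":0,"wx":0,"wy":0,"wz":0},{"grip":0,"tx":0,"ty":0,"tz":0,"wx":0,"wy":0,"wz":0}]'
python3 - <<'E'
from h import *
s,R,p=cur();print(p,W2L(p),s['force'],s['joints'].round(2),rel(R,tgt(np.radians(40),0,1)).round(3))
E
```

```text
time_s: 9.15
eef_pos: [606.2, -128.8, 35.0]
ee_rot: [0.663, -0.351, 0.614, -0.243]
force: [-0.8, -0.7, -1.2]
grip_width: 0.001
[ 606.20058799 -128.84982592   34.97270169] [  -4.05968612 -204.5508409 ] [-0.76968014 -0.72699376 -1.15853284] [-0.6   0.95  1.12  0.48  1.6  -0.89] [ 0.001 -0.001 -0.002]
```

```bash
python3 -m handwheel '[{"grip":0,"tx":-1.5,"ty":5,"tz":0,"wx":0,"wy":0,"wz":0},{"grip":0,"tx":-4,"ty":4,"tz":0,"wx":0,"wy":0,"wz":0},{"grip":0,"tx":-4.6,"ty":3.8,"tz":0,"wx":0,"wy":0,"wz":0},{"grip":0,"tx":-4.6,"ty":3.8,"tz":0,"wx":0,"wy":0,"wz":0},{"grip":0,"tx":-6.1,"ty":5.1,"tz":0,"wx":0,"wy":0,"wz":0},{"grip":0,"tx":-6.1,"ty":5.1,"tz":0,"wx":0,"wy":0,"wz":0},{"grip":0,"tx":-6.1,"ty":5.1,"tz":0,"wx":0,"wy":0,"wz":0},{"grip":0,"tx":0,"ty":0,"tz":0,"wx":0,"wy":0,"wz":0}]'
python3 - <<'E'
from h import *
s,R,p=cur();print(p,W2L(p),s['force'],rel(R,tgt(np.radians(40),0,1)).round(3))
d=cap('side','side10.png')
im=cv2.imread('pics/side10.png')[100:290,220:400]; cv2.imwrite('pics/c14.png',cv2.resize(im,None,fx=3,fy=3))
d=cap('top','top10.png')
im=cv2.imread('pics/top10.png')[80:260,200:400]; cv2.imwrite('pics/c15.png',cv2.resize(im,None,fx=3,fy=3))
E
```

```text
time_s: 9.82
eef_pos: [598.8, -82.3, 33.2]
ee_rot: [0.664, -0.351, 0.613, -0.243]
force: [1.4, 0.2, 0.7]
grip_width: 0.001
[598.75150429 -82.25109333  33.19283037] [  -3.61208203 -157.36259684] [1.38138165 0.20323846 0.69610624] [ 0.     0.001 -0.001]
```

View pics/c15.png

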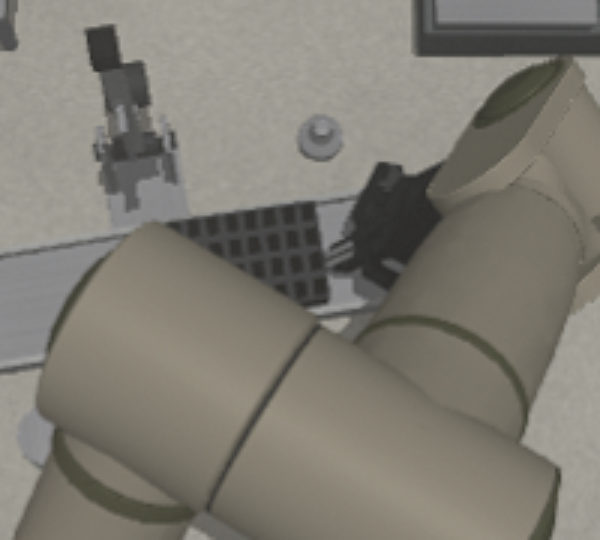

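```bash
python3 -m handwheel '[{"grip":0,"tx":-6.1,"ty":5.1,"tz":0,"wx":0,"wy":0,"wz":0},{"grip":0,"tx":-7.7,"ty":6.4,"tz":0,"wx":0,"wy":0,"wz":0},{"grip":0,"tx":-7.7,"ty":6.4,"tz":0,"wx":0,"wy":0,"wz":0},{"grip":0,"tx":-7.7,"ty":6.4,"tz":0,"wx":0,"wy":0,"wz":0},{"grip":0,"tx":-7.7,"ty":6.4,"tz":0,"wx":0,"wy":0,"wz":0},{"grip":0,"tx":-7.7,"ty":6.4,"tz":0,"wx":0,"wy":0,"wz":0},{"grip":0,"tx":-7.7,"ty":6.4,"tz":0,"wx":0,"wy":0,"wz":0},{"grip":0,"tx":-6.1,"ty":5.1,"tz":0,"wx":0,"wy":0,"wz":0},{"grip":0,"tx":-4.6,"ty":3.8,"tz":0,"wx":0,"wy":0,"wz":0},{"grip":0,"tx":0,"ty":0,"tz":0,"wx":0,"wy":0,"wz":0}]'
python3 - <<'E'
from h import *
s,R,p=cur();print(p,W2L(p),s['force'],rel(R,tgt(np.radians(40),0,1)).round(3))
d=cap('side','side11.png')
im=cv2.imread('pics/side11.png')[80:290,200:400]; cv2.imwrite('pics/c16.png',cv2.resize(im,None,fx=3,fy=3))
d=cap('top','top11.png')
im=cv2.imread('pics/top11.png')[80:260,170:370]; cv2.imwrite('pics/c17.png',cv2.resize(im,None,fx=3,fy=3))
E
```

```text
time_s: 10.75
eef_pos: [584.9, -1.6, 33.4]
ee_rot: [0.664, -0.351, 0.614, -0.243]
force: [-0.3, -0.5, -0.1]
grip_width: -0.004
[584.89955418  -1.62009974  33.36597215] [ -3.78663638 -75.55059784] [-0.31004494 -0.53544712 -0.05118045] [ 0.001  0.001 -0.001]
```

View pics/c16.png

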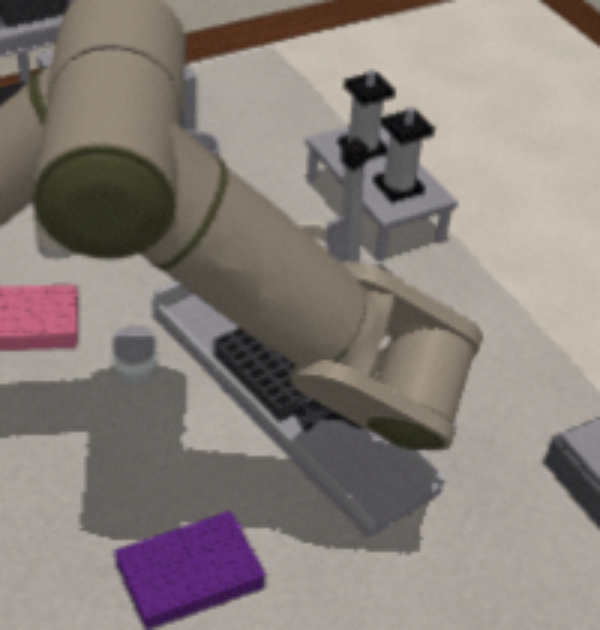

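View pics/c17.png

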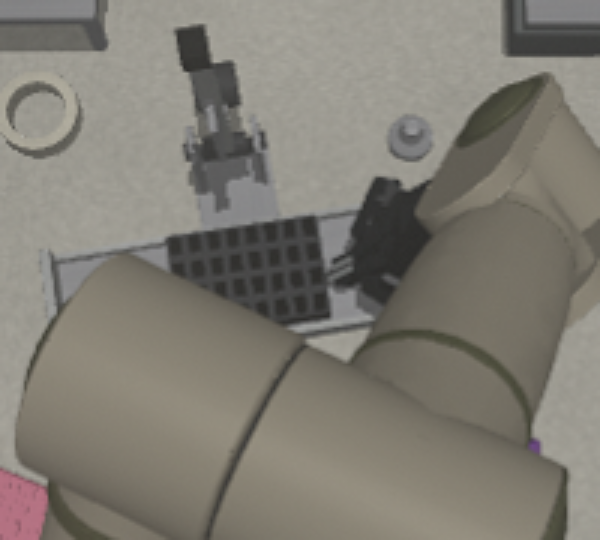

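```bash
python3 -m handwheel '[{"grip":0,"tx":-6.1,"ty":5.1,"tz":0,"wx":0,"wy":0,"wz":0},{"grip":0,"tx":-7.7,"ty":6.4,"tz":0,"wx":0,"wy":0,"wz":0},{"grip":0,"tx":-7.7,"ty":6.4,"tz":0,"wx":0,"wy":0,"wz":0},{"grip":0,"tx":-7.7,"ty":6.4,"tz":0,"wx":0,"wy":0,"wz":0},{"grip":0,"tx":-7.7,"ty":6.4,"tz":0,"wx":0,"wy":0,"wz":0},{"grip":0,"tx":-7.7,"ty":6.4,"tz":0,"wx":0,"wy":0,"wz":0},{"grip":0,"tx":-6.1,"ty":5.1,"tz":0,"wx":0,"wy":0,"wz":0},{"grip":0,"tx":-4.6,"ty":3.8,"tz":0,"wx":0,"wy":0,"wz":0},{"grip":0,"tx":0,"ty":0,"tz":0,"wx":0,"wy":0,"wz":0},{"grip":0,"tx":0,"ty":0,"tz":0,"wx":0,"wy":0,"wz":0}]'
python3 - <<'E'
from h import *
s,R,p=cur();print(p,W2L(p),s['force'],rel(R,tgt(np.radians(40),0,1)).round(3))
d=cap('side','side12.png')
im=cv2.imread('pics/side12.png')[80:290,200:400]; cv2.imwrite('pics/c18.png',cv2.resize(im,None,fx=3,fy=3))
d=cap('top','top12.png')
im=cv2.imread('pics/top12.png')[80:260,170:370]; cv2.imwrite('pics/c19.png',cv2.resize(im,None,fx=3,fy=3))
E
```

```text
time_s: 11.68
eef_pos: [573.1, 68.3, 33.7]
ee_rot: [0.664, -0.351, 0.614, -0.244]
force: [0.4, 0.2, -0.3]
grip_width: 0.001
[573.12388914  68.33351968  33.68035295] [-3.69951008 -4.61282535] [ 0.36132347  0.21427219 -0.28973536] [ 0.     0.    -0.001]
```

View pics/c18.png

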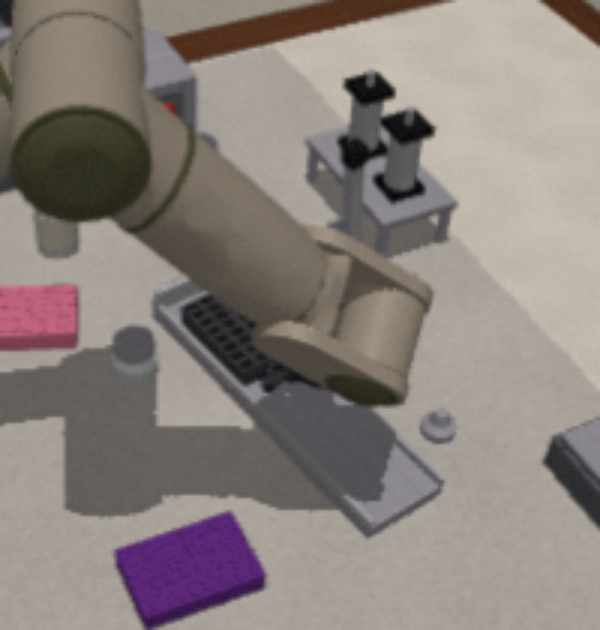

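View pics/c19.png

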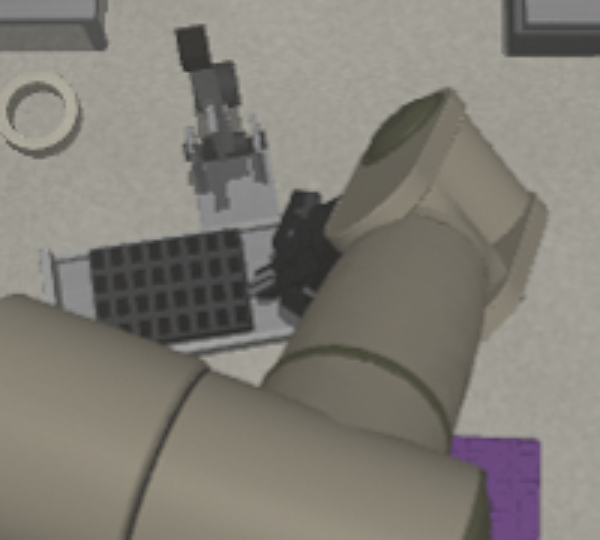

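```bash
python3 -m handwheel '[{"grip":0,"tx":-3.8,"ty":3.2,"tz":-1,"wx":0,"wy":0,"wz":0},{"grip":0,"tx":-3.8,"ty":3.2,"tz":-1,"wx":0,"wy":0,"wz":0},{"grip":0,"tx":-3.8,"ty":3.2,"tz":-1,"wx":0,"wy":0,"wz":0},{"grip":0,"tx":-3.1,"ty":2.6,"tz":-1,"wx":0,"wy":0,"wz":0},{"grip":0,"tx":-3.1,"ty":2.6,"tz":0,"wx":0,"wy":0,"wz":0},{"grip":0,"tx":-1.6,"ty":1.3,"tz":0,"wx":0,"wy":0,"wz":0},{"grip":0,"tx":-1.6,"ty":1.3,"tz":0,"wx":0,"wy":0,"wz":0}]'
python3 -m handwheel '[{"grip":0,"tx":-1.6,"ty":1.3,"tz":0,"wx":0,"wy":0,"wz":0},{"grip":0,"tx":0,"ty":0,"tz":0,"wx":0,"wy":0,"wz":0}]'
python3 - <<'E'
from h import *
s,R,p=cur();print(p,W2L(p),s['force'])
d=cap('top','top13.png')
im=cv2.imread('pics/top13.png')[80:260,170:370]; cv2.imwrite('pics/c20.png',cv2.resize(im,None,fx=4,fy=3.3))
E
```

```text
time_s: 12.37
eef_pos: [564.9, 94.0, 33.6]
ee_rot: [0.664, -0.351, 0.613, -0.244]
force: [2.0, -4.0, -0.0]
grip_width: -0.003
time_s: 12.53
eef_pos: [564.4, 96.2, 33.6]
ee_rot: [0.664, -0.351, 0.614, -0.244]
force: [2.0, -2.7, -0.6]
grip_width: 0.0
[564.4155928   96.22140332  33.63800907] [-7.6220472  24.33855081] [ 2.04252942 -2.67850215 -0.64723231]
```

View pics/c20.png

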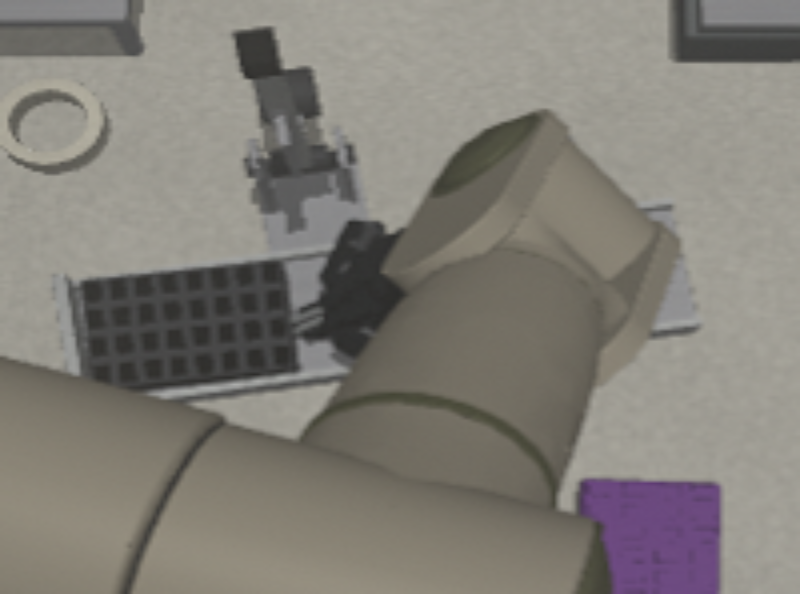

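```bash
python3 -m handwheel '[{"grip":0,"tx":-1.2,"ty":1,"tz":0,"wx":0,"wy":0,"wz":0},{"grip":0,"tx":0,"ty":0,"tz":0,"wx":0,"wy":0,"wz":0}]'; python3 -m handwheel '[{"grip":0,"tx":-1.2,"ty":1,"tz":0,"wx":0,"wy":0,"wz":0},{"grip":0,"tx":0,"ty":0,"tz":0,"wx":0,"wy":0,"wz":0}]';python3 -m handwheel '[{"grip":0,"tx":-1.2,"ty":1,"tz":0,"wx":0,"wy":0,"wz":0},{"grip":0,"tx":0,"ty":0,"tz":0,"wx":0,"wy":0,"wz":0}]'
```

```text
time_s: 12.75
eef_pos: [564.2, 97.4, 33.6]
ee_rot: [0.664, -0.351, 0.614, -0.244]
force: [0.5, -3.6, 0.5]
grip_width: 0.004
time_s: 12.92
eef_pos: [563.9, 99.0, 33.7]
ee_rot: [0.664, -0.351, 0.614, -0.244]
force: [1.0, -3.9, -0.4]
grip_width: -0.002
time_s: 13.08
eef_pos: [563.6, 100.6, 33.7]
ee_rot: [0.664, -0.351, 0.614, -0.244]
force: [1.8, -2.9, 0.3]
grip_width: 0.002
```

```bash
python3 -m handwheel '[{"grip":0,"tx":-1.2,"ty":1,"tz":0,"wx":0,"wy":0,"wz":0},{"grip":0,"tx":0,"ty":0,"tz":0,"wx":0,"wy":0,"wz":0}]'; python3 -m handwheel '[{"grip":0,"tx":-1.2,"ty":1,"tz":0,"wx":0,"wy":0,"wz":0},{"grip":0,"tx":0,"ty":0,"tz":0,"wx":0,"wy":0,"wz":0}]'
python3 - <<'E'
from h import *
d=cap('top','top14.png')
im=cv2.imread('pics/top14.png')[120:220,170:300]; cv2.imwrite('pics/c21.png',cv2.resize(im,None,fx=6,fy=6,interpolation=2))
E
```

```text
time_s: 13.25
eef_pos: [564.0, 101.0, 33.7]
ee_rot: [0.664, -0.352, 0.613, -0.245]
force: [1.9, -8.7, -0.1]
grip_width: -0.0
time_s: 13.42
eef_pos: [564.7, 101.5, 33.7]
ee_rot: [0.664, -0.352, 0.612, -0.247]
force: [5.0, -14.3, -0.6]
grip_width: 0.002
```

View pics/c21.png

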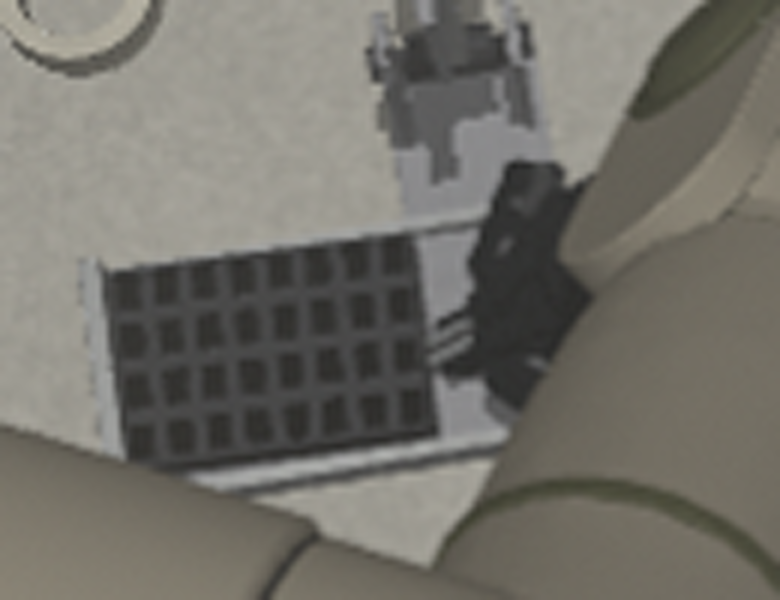

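The force rose from about 4 N to about 14 N while the tool stopped advancing. The crop shows the tray's front edge at (115,360) against the stop plate. Backing off along the lane, then up.

```bash
python3 -m handwheel '[{"grip":0,"tx":3,"ty":-2.5,"tz":0,"wx":0,"wy":0,"wz":0},{"grip":0,"tx":7,"ty":-6,"tz":0,"wx":0,"wy":0,"wz":0},{"grip":0,"tx":8,"ty":-7,"tz":-2,"wx":0,"wy":0,"wz":0},{"grip":0,"tx":8,"ty":-7,"tz":-2,"wx":0,"wy":0,"wz":0},{"grip":0,"tx":10,"ty":-8.5,"tz":-2,"wx":0,"wy":0,"wz":0},{"grip":0,"tx":12,"ty":-10,"tz":-2,"wx":0,"wy":0,"wz":0},{"grip":0,"tx":12,"ty":-10,"tz":-2,"wx":0,"wy":0,"wz":0},{"grip":0,"tx":12,"ty":-10,"tz":-2,"wx":0,"wy":0,"wz":0},{"grip":0,"tx":6,"ty":-12,"tz":-2,"wx":0,"wy":0,"wz":0},{"grip":0,"tx":-6,"ty":-14,"tz":0,"wx":0,"wy":0,"wz":0}]'
python3 -m handwheel '[{"grip":0,"tx":-10,"ty":-12,"tz":-6,"wx":0,"wy":0,"wz":0},{"grip":0,"tx":-10,"ty":-12,"tz":-6,"wx":0,"wy":0,"wz":0},{"grip":0,"tx":-10,"ty":-12,"tz":-6,"wx":0,"wy":0,"wz":0},{"grip":0,"tx":-10,"ty":-12,"tz":-6,"wx":0,"wy":0,"wz":0},{"grip":0,"tx":-10,"ty":-12,"tz":-6,"wx":0,"wy":0,"wz":0},{"grip":0,"tx":5,"ty":-18,"tz":0,"wx":0,"wy":0,"wz":0},{"grip":0,"tx":8,"ty":-16,"tz":0,"wx":0,"wy":0,"wz":0},{"grip":0,"tx":8,"ty":-16,"tz":0,"wx":0,"wy":0,"wz":0},{"grip":0,"tx":0,"ty":0,"tz":0,"wx":0,"wy":0,"wz":0},{"grip":0,"tx":0,"ty":0,"tz":0,"wx":0,"wy":0,"wz":0}]'
python3 - <<'E'
from h import *
s,R,p=cur();print(p,W2L(p),s['force'])
d=cap('top','top15.png');cap('side','side15.png')
im=cv2.imread('pics/top15.png')[80:230,160:360]; cv2.imwrite('pics/c22.png',cv2.resize(im,None,fx=4,fy=4,interpolation=2))
im=cv2.imread('pics/side15.png')[90:240,220:400]; cv2.imwrite('pics/c23.png',cv2.resize(im,None,fx=4,fy=4,interpolation=2))
E
```

```text
time_s: 14.3
eef_pos: [567.3, -10.7, 53.0]
ee_rot: [0.663, -0.351, 0.615, -0.244]
force: [0.2, -0.4, 0.3]
grip_width: 0.005
time_s: 15.13
eef_pos: [546.4, -62.0, 157.1]
ee_rot: [0.664, -0.351, 0.614, -0.245]
force: [0.2, 0.4, -0.9]
grip_width: -0.001
[546.39470664 -62.04972525 157.05752458] [ -51.85386894 -128.69101634] [ 0.24862633  0.38896739 -0.94562721]
```

View pics/c22.png

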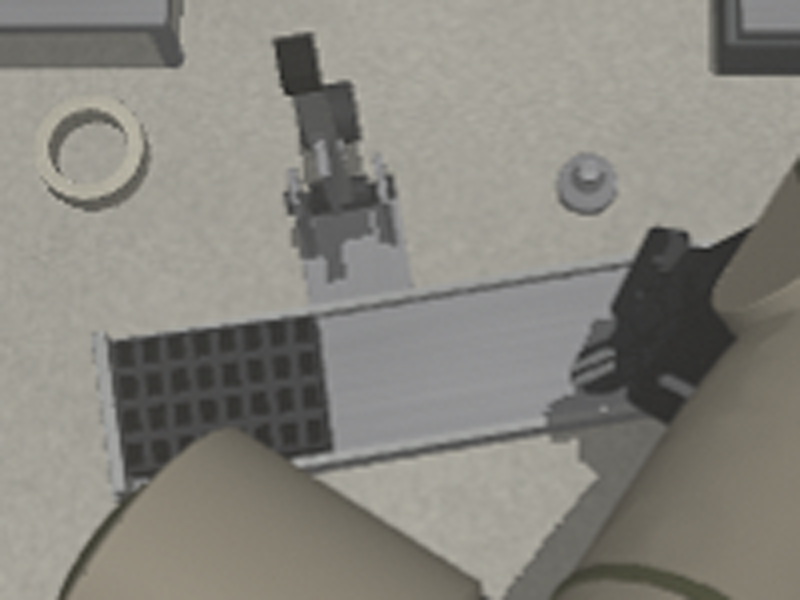

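View pics/c23.png

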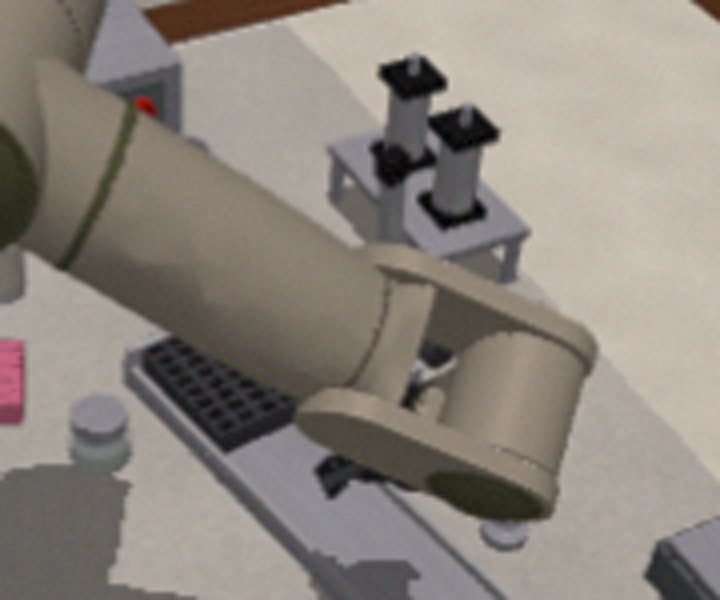

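View pics/side15.png

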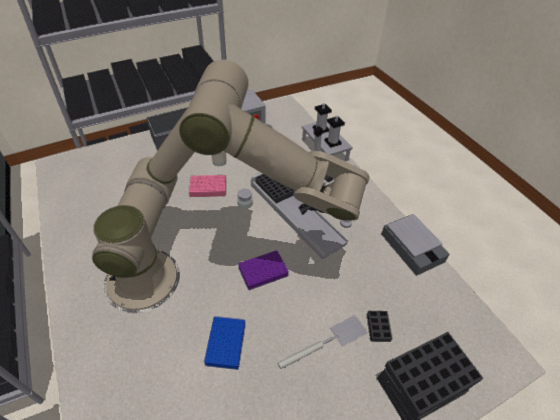

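The tray sits against the stop (top crop, front edge at (115,410) touching the plate). The gate is upright with its sleeve at (297,62). The nozzle, jar and tape haven't moved, and the robot is clear with a force of about 0. Handing in.

```bash
python3 -c "
from rig import ctrl
print(ctrl.finish_job())"
```

```text
the job is handed in; nothing more can be done
None
```

The gate is up and staying up by itself, and the dark tray rests against the stop. I handed the job in at about 15 s of the 61 s allowed.

- **Gate:** I lifted the bar from below with the closed fingers, past its balance point, and it swung on to its upper stop. It was still upright in every picture after that.
- **Tray:** I pushed it along the lane through the open gate until the force rose from about 4 N to about 14 N and the tool stopped advancing. I then backed the arm well clear.
- **Last checks:** The final pictures show the tray's front edge on the stop plate and the tool clear, with a force reading of about 0 N. The nozzle, jar, tape, sample, scraper and coloured look-alikes appear unmoved. The beaker and bottle were partly hidden by the arm in the last side view, so I could not check them there.
- **Disagreements:** The two camera views placed the lane about 3 mm apart along its length. By my lane estimate the tray's rear edge ended at about y = 37 mm, where 35 mm was expected, which is within that error. My first move call was refused because some row values were left out, and nothing moved.

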